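Load a boot sole pad under the leaf spring of its jig

ROBOT

A 6-joint arm with a two-finger parallel gripper is mounted at the origin on the work surface. World frame = base frame: x ahead of the robot, y to its left, z up, the work surface at z = 0. Lengths are in m, angles in rad, forces in N, time in s.
With the tool pointing down it reaches from about 0.3 to 0.875 m from the base axis. Payload 4.2 kg.
Tool frame: the origin (TCP) lies at the very end of the fingers, on their centre line; the grasp point (between the pads) lies 19 mm behind it; z points along the fingers, y is the direction in which the jaws open and shut (so a half turn about z gives the same grasp; the last joint's range is limited). The gripper opens to 85 mm and grips with 20 to 120 N. Pads are 22 mm wide; open, the fingers measure 114 mm over their backs; the gripper's body (76 mm by 85 mm) begins 54 mm behind the grasp point. The pads swing forward as they close: fully open they stand 13 mm farther back than shut.
Start: joints at [1.244, 0.32, 1.565, -0, 1.257, -0.02], TCP at [0.174, 0.548, 0.199] pointing down, gripper open.
Joint ranges: [-3.11, 3.11], [-0.84, 2.01], [0.21, 2.61], [-1.34, 4.49], [0.05, 2.63], [-2.56, 2.56]. Speed limits (rad/s): [2.57, 2.57, 3.14, 3.14, 3.14, 3.14].

INTERFACE

Orientations are given as a 3x3 rotation matrix whose columns are the frame's x, y, z axes.
In Python, from plant import env gives the robot as it stands.
- The arm moves only by the tool drive_tool, never from a script. Its argument "series" is a list of rows, each a list of 7 numbers: the shift along the tool's x, y, z normalised to -1 to 1, where 1 is 4 cm, then the turn, a rotation vector about the tool's x, y, z normalised to -1 to 1, where 1 is 0.12 rad, then the finger opening in mm, from 0 to 85.4. A call has 1 to 20 rows; each row shifts and turns the commanded pose from where the row before left it, along the tool's axes as they then stand; what a row does not reach is not made up. A row lasts 1/12 s, in which the tool goes at most 41.7 mm and 7.16 degrees, less where a joint would pass 70% of its speed; a pose out of reach is approached as far as the arm can. A call with a number of a shift or a turn outside -1 to 1 is refused whole. A call with a gripper value outside its range is refused whole. The fingers move at their own pace and stop on an object; "grip_force" is the grip in N (left out, the last holds). Time passes only in rows, so rows that do not move let the fingers close. It gives the time, the measured TCP pose, the force and the opening at its end, in the units of the state.
- env.observe(): the state, without advancing time (a new reading comes with each control period).
- env.snapshot(name): name is "side" or "top" or "wrist"; returns a dict with "color" (420x560x3 uint8, red, green, blue), "intrinsics" (3x3 intrinsics, pixels), "dist_coeffs" ([k1, k2, p1, p2, k3] as OpenCV has them; the pictures are not rectified), "extrinsics" (4x4, takes a point from world to camera coordinates). Camera axes: x right, y down, z forward; pixel columns grow to the right and rows downward; lengths in m; the calibration is good to about 2 mm. A picture is of the moment at which its call begins. There is no depth.
- env.finish_job(): hands the job in, once; it reports no verdict.
Trained networks look in a picture, given as the dict that the camera call returned (one of the last four; its "shot" number tells which), for a name from the list of things; names that differ only in an ending like _2 or _b are one class to them, and where a whole thing is asked for, a point or a joint stands for the part that bears it (a point fixed in the world has none). Each returns a list of dicts, best first, with "p" (0 to 1); they miss things now and then, are a little off and sometimes report something else, mostly with a low value. They report only what shows in the picture. A call takes as long as a camera call.
- env.look_for(picture, label): "box" ([left, top, right, bottom] in pixels, round what is visible of it).
The state is a dict: "clock": time; "qpos": joint angles; "dq": joint speeds; "tau": joint torques, N m; "eef_pos": TCP position; "orientation": TCP orientation; "ft_force": force on the tool from outside, world axes, zero at the start; "wrist_torque": the same for the moment, N m; "gripper_width": finger opening in m.
Only numpy, scipy, OpenCV 4.12 (cv2) and the standard library are available. Lean on these libraries where they do the work, as an engineer would, in place of code of your own. Each camera call takes 0.05 s, during which the arm holds its last target.

TASK

Load the sole pad into the jig: with closed fingertips press its tail down hard against the sprung floor and, keeping it pressed, slide it along the channel under the bridge and the leaf spring until it is home against the end stop and the sprung floor pops up again behind it. Only press and push the pad, never lift it, leave the other things on the bench alone, and finish with the hand clear.

Things in the scene. Friction and masses are not known exactly. Their poses are not given: they have to be found in the camera images.
- jig: Fixed metal jig, base 262 x 112 mm. Origin: centre of its underside, on the bench. x: sliding direction, from open entry (x = -131 mm) to end stop (face at x = 114 mm, top z = 52); z up. Channel 74 mm wide between side rails (tops z = 48). Floor: x = -123 to -1 mm sprung floor, x = 0 to 114 mm fixed bed, top z = 30 mm.
- gate (a point): Middle of the underside of the bridge bar that crosses the channel: jig (71, 0, 46) mm, axes as the jig's. Bar: jig x = 64 to 78 mm, z = 46 to 64 mm; its posts, outside the rails, reach z = 71 mm. The leaf spring hangs from it. The gap above the fixed bed is 16 mm.
- home (a point): Point of the jig at jig (59, 0, 30) mm: where the pad's origin lies when the pad is home against the end stop, flat on the fixed bed. Axes as the jig's.
- pad: The sole pad to load: loose grey plastic plate 110 (x) x 70 (y) x 12 mm thick, about 0.13 kg, lying on the raised sprung floor, its x axis along the jig's x. Origin: centre of its underside, z up. A cross rib 10 mm long, 10 mm tall, full width, stands at x = -15 to -5 mm; push on its rear face. Raised, the nose (+x end) is too high for the bridge; it passes only pressed nearly fully down.
- tail (a point): Where to press: on top of the pad's flat tail, at pad (-31, 0, 12) mm, axes as the pad's. The tail is flat from pad x = -55 to -15 mm, over the pad's width. Sliding the pad while it is pressed takes roughly 10 to 20 N.
- lifter (a joint): Travel (m) of the sprung floor: 0 = up, top at jig z = 44 mm; 0.0135 = fully down, top at z = 30.5 mm, about level with the fixed bed. Pressing takes about 7 N at first, 11 N fully down; it springs back when let go. It can rise behind the pad once the pad's tail end has passed jig x = 0, i.e. the pad is within 4 mm of the end stop.
- leaf (a joint): Angle (rad) of the leaf spring, a steel strip 44 mm wide and 36 mm long that hangs under the bridge bar and slopes down towards the end stop, its tip at jig x = 106 mm: 0 = hanging free, tip about 8 mm above the fixed bed; about 0.11 when the pad lies under it. It pushes down with some 3 to 5 N.
- cone: Bystander: turned wooden cone, 64 mm across the foot, 90 mm tall, standing. Origin: centre of its underside.
- jar: Bystander: clear screw jar, 56 mm across, 70 mm tall. Origin: centre of its underside.
- driver: Bystander: screwdriver 190 mm long lying on the bench along its x axis.
- toepad: Bystander: smaller grey pad 80 x 64 x 12 mm without a rib, lying on the bench. Origin: centre of its underside.

How it is judged:
On the way, in this order (a step that is already met when the one before it is completed fails the run):
1. the pad is pressed down on the sprung floor, by the fingers, before its nose reaches the leaf spring's tip (value of joint lifter above 0.009 m and contact force between the fingers and pad above 2 N and x of pad in the frame of home below -0.02 m), for 0.1 s.
2. the pressed pad's nose has passed under the leaf spring (value of joint leaf above 0.05 rad and x of pad in the frame of home above -0.03 m), for 0.1 s.
At the end, for the whole second after the job is handed in: The pad lies flat on the fixed bed, at rest, within 5 mm of its home point along the channel, 5 mm sideways and 3 mm in height, under the deflected leaf spring, and the sprung floor is up again (within 3 mm) behind it (x of pad in the frame of home between -0.005 and 0.003 m and y of pad in the frame of home between -0.005 and 0.005 m and z of pad in the frame of home between -0.003 and 0.003 m and angle between pad's own z axis and vertical below 0.06 rad and value of joint leaf above 0.05 rad and value of joint lifter below 0.003 m and linear speed of pad below 0.01 m/s); the robot touches nothing.
It fails at once if the pad is lifted or tipped out of the channel (z of pad in the frame of home above 0.024 m or angle between pad's own z axis and vertical above 0.35 rad).
It fails at once if a bystander is disturbed (distance of any of cone, jar, driver, toepad from where it was at the start of the episode above 0.02 m).
It also fails if it takes over 35 s, if anything falls off the work surface, if the arm or the gripper's body presses on something with over 40 N, if the wrist force passes 120 N, or if a joint passes its speed limit or range.

## Working session

There is one attempt and no reset: what is moved stays moved. The work goes in short steps, Python scripts to look and compute and a tool call to move; the robot and the scene stay as the last step left them, time stands still between calls to the robot, and variables do not carry over. Pictures are saved under pics/ and viewed, and the job is handed in when it is done.

Besides the shell and the picture viewer there is one more tool, called after "Emit:" in YAML: its name, and indented under it one key for each argument. drive_tool: Moves the arm, as the interface text tells. Its arguments: {"type":"object","properties":{"series":{"type":"array"},"grip_force":{"type":"number"}},"required":["series"]}

```bash
mkdir -p pics; ls
cat > h.py <<'E'
import numpy as np,cv2
from plant import env
def snap(n,f):
    p=env.snapshot(n); cv2.imwrite('pics/'+f+'.png',p['color'][:,:,::-1]); return p
def proj(p,X):
    E=np.array(p['extrinsics']);X=np.atleast_2d(X).astype(float)
    return cv2.projectPoints(X,cv2.Rodrigues(E[:3,:3])[0],E[:3,3],np.array(p['intrinsics']),np.array(p['dist_coeffs'],float))[0][:,0]
def ray(p,uv,z):
    E=np.array(p['extrinsics']);q=cv2.undistortPoints(np.array(uv,float).reshape(-1,1,2),np.array(p['intrinsics']),np.array(p['dist_coeffs'],float))[:,0]
    R=E[:3,:3];c=-R.T@E[:3,3];d=np.c_[q,np.ones(len(q))]@R
    return c+d*((z-c[2])/d[:,2])[:,None]
E
python3 - <<'E'
from h import *
np.set_printoptions(precision=4,suppress=True)
o=env.observe();print(o['clock'],o['eef_pos'],o['orientation'],o['ft_force'])
for n in ['top','side']:
    p=snap(n,n+'0')
    E=np.array(p['extrinsics']);print(n,-E[:3,:3].T@E[:3,3])
    for l in ['jig','pad','cone','jar','driver','toepad','leaf','lifter']:
        print(l,[(np.round(d['box']),round(d['p'],2)) for d in env.look_for(p,l)[:2]])
E
```

```text
pics
0.0 [0.1735 0.5476 0.1984] [[-0.9533  0.302  -0.0006]
 [ 0.302   0.9533 -0.0017]
 [ 0.     -0.0018 -1.    ]] [ 0.3392 -0.2744 -0.6654]
top [0.3991 0.0849 1.0021]
jig [(array([212., 185., 345., 258.]), 0.64)]
pad [(array([281., 204., 348., 246.]), 0.83)]
cone [(array([252., 136., 282., 174.]), 0.96), (array([277., 274., 328., 318.]), 0.55)]
jar [(array([327., 139., 360., 176.]), 0.78)]
driver [(array([160., 150., 200., 241.]), 0.63)]
toepad [(array([276., 274., 328., 317.]), 0.66)]
leaf [(array([227., 202., 242., 224.]), 0.56)]
lifter [(array([283., 204., 288., 232.]), 0.76)]
side [ 0.3289 -0.3807  0.46  ]
jig [(array([230., 180., 340., 316.]), 0.59)]
pad [(array([258., 224., 326., 283.]), 0.72)]
cone [(array([317., 177., 356., 225.]), 0.68)]
jar [(array([368., 227., 416., 282.]), 0.86)]
driver [(array([210., 164., 298., 181.]), 0.86)]
toepad [(array([174., 268., 223., 318.]), 0.56), (array([211., 165., 303., 181.]), 0.52)]
leaf []
lifter [(array([280., 275., 326., 290.]), 0.84)]
```

View pics/top0.png

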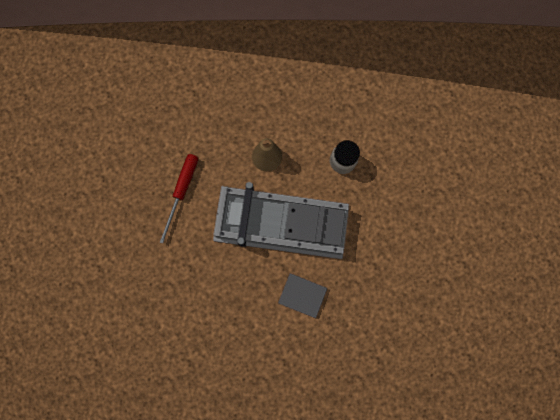

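View pics/side0.png

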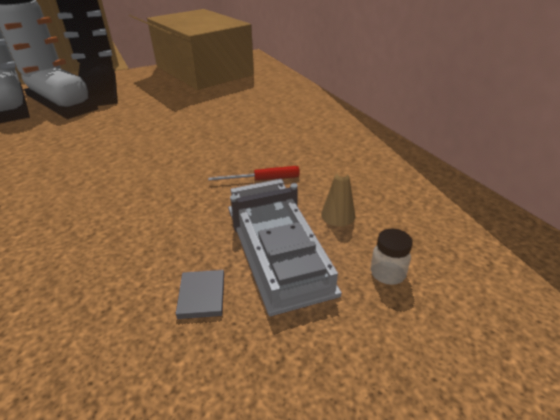

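Run:
```python
import cv2
a=cv2.imread('pics/top0.png');cv2.imwrite('pics/top0c.png',cv2.resize(a[165:275,195:365],None,fx=4.7,fy=4.7,interpolation=cv2.INTER_CUBIC))
a=cv2.imread('pics/side0.png');cv2.imwrite('pics/side0c.png',cv2.resize(a[170:320,200:360],None,fx=4,fy=4,interpolation=cv2.INTER_CUBIC))
```

```text
(no output)
```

View pics/top0c.png

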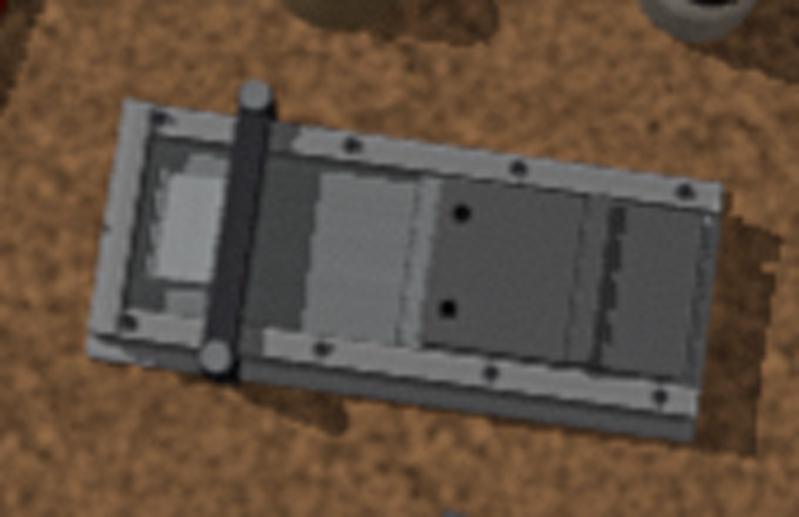

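View pics/side0c.png

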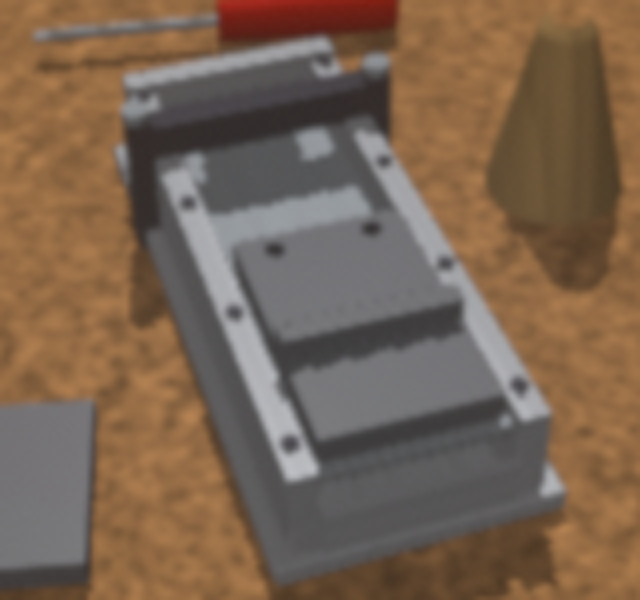

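```bash
cat > fit.py <<'E'
from h import *
from scipy.optimize import least_squares
np.set_printoptions(precision=4,suppress=True)
t=env.snapshot('top');s=env.snapshot('side')
T=lambda x,y:(t,(x/4.7+195-.4,y/4.7+165-.4))
S=lambda x,y:(s,(x/4+200-.4,y/4+170-.4))
print(ray(t,[T(723,184)[1],T(697,415)[1],T(130,100)[1]],0.048),ray(s,[S(548,415)[1],S(305,478)[1]],.048))
# sign: jig x toward image-left; y=+ : decided
obs=[]
def A(o,f):obs.append((o,f))
sg=-1 # +y jig = image down in top?
import sys
def model(q):
    x,y,a,w,po,xe=q
    c,sn=np.cos(a),np.sin(a)
    def W(X): return [x+c*X[0]-sn*X[1],y+sn*X[0]+c*X[1],X[2]]
    P=[(T(256,95),(71,-po,71)),(T(215,357),(71,po,71)),(T(723,184),(xe,-w,48)),(T(697,415),(xe,w,48)),
       (T(690,440),(-131,56,0)),(T(88,358),(131,56,0)),
       (S(548,415),(xe,-w,48)),(S(303,478),(xe,w,48)),(S(283,583),(-131,56,0)),(S(563,500),(-131,-56,0)),
       (S(375,62),(71,-po,71)),(S(138,108),(71,po,71))]
    r=[]
    for (p,uv),X in P: r.append(proj(p,W(np.array(X)/1000))[0]-uv)
    return np.array(r)
if __name__=='__main__':
    best=None
    for a0 in np.linspace(-3,3,7):
        f=least_squares(lambda q:model(q*np.r_[1,1,1,1e-0,1,1]).ravel(),[.4,.1,a0,45,55,-123],x_scale=[.1,.1,1,10,10,10],loss='soft_l1')
        if best is None or f.cost<best.cost:best=f
    print(best.x,best.cost);print(model(best.x))
E
python3 fit.py
```

```text
[[ 0.5711 -0.0666  0.048 ]
 [ 0.4751 -0.0527  0.048 ]
 [ 0.6088  0.18    0.048 ]] [[ 0.571  -0.0667  0.048 ]
 [ 0.4824 -0.0534  0.048 ]]
[   0.5435    0.0654   -4.8525   45.7919   53.4375 -126.5199] 6.952623749147953
[[-0.9494 -0.4508]
 [-0.118  -1.0268]
 [-0.1627  0.0103]
 [ 0.3223 -2.7584]
 [ 0.0837 -0.7256]
 [-0.46   -0.0823]
 [-0.0882 -0.2427]
 [-0.7848  0.5841]
 [-0.9869  1.4615]
 [ 1.3977  1.6274]
 [-0.3713 -0.5087]
 [-0.7323  0.0392]]
```

```bash
sed -i 's/S(303,478)/S(284,481)/' fit.py
cat >> fit.py <<'E'
    x,y,a,w,po,xe=best.x
    np.save('jig.npy',[x,y,a])
    c,sn=np.cos(a),np.sin(a)
    def W(X):
        X=np.array(X,float)/1000; return np.c_[x+c*X[:,0]-sn*X[:,1],y+sn*X[:,0]+c*X[:,1],X[:,2]]
    segs=[]
    for z in(0,):segs+=[((-131,-56,z),(131,-56,z),(131,56,z),(-131,56,z),(-131,-56,z))]
    for m in(-1,1):
        segs+=[((-123,37*m,48),(114,37*m,48)),((xe,w*m,48),(131,w*m,48))]
    segs+=[((114,-37,52),(114,37,52)),((0,-37,30),(0,37,30)),((64,-50,64),(64,50,64)),((78,-50,64),(78,50,64)),((-123,-37,44),(-123,37,44))]
    for p,n,(x0,x1,y0,y1),k in((t,'top',(195,365,165,275),4.7),(s,'side',(200,360,170,320),4)):
        im=cv2.resize(p['color'][y0:y1,x0:x1,::-1],None,fx=k,fy=k,interpolation=cv2.INTER_CUBIC)
        for g in segs:
            cv2.polylines(im,[np.round((proj(p,W(g))+.4-(x0,y0))*k).astype(int)],False,(0,255,0),1)
        for xp in (-55,-15,-5,55):
            pass
        cv2.imwrite(f'pics/ov_{n}.png',im)
E
python3 fit.py
```

```text
[[ 0.5711 -0.0666  0.048 ]
 [ 0.4751 -0.0527  0.048 ]
 [ 0.6088  0.18    0.048 ]] [[ 0.571  -0.0667  0.048 ]
 [ 0.4824 -0.0534  0.048 ]]
[   0.5425    0.0651    1.4223   48.4723   53.4588 -125.8557] 5.932774397357583
[[-0.5507 -0.2518]
 [-0.1848 -0.8618]
 [-0.0742 -0.3489]
 [-0.3046 -0.4278]
 [-0.078   0.2437]
 [-0.4944 -0.1848]
 [ 0.4181 -0.3216]
 [ 0.5392  0.3275]
 [-2.358   1.7865]
 [ 0.4148  2.389 ]
 [-0.3641 -0.234 ]
 [-0.9319  0.0509]]
```

View pics/ov_top.png

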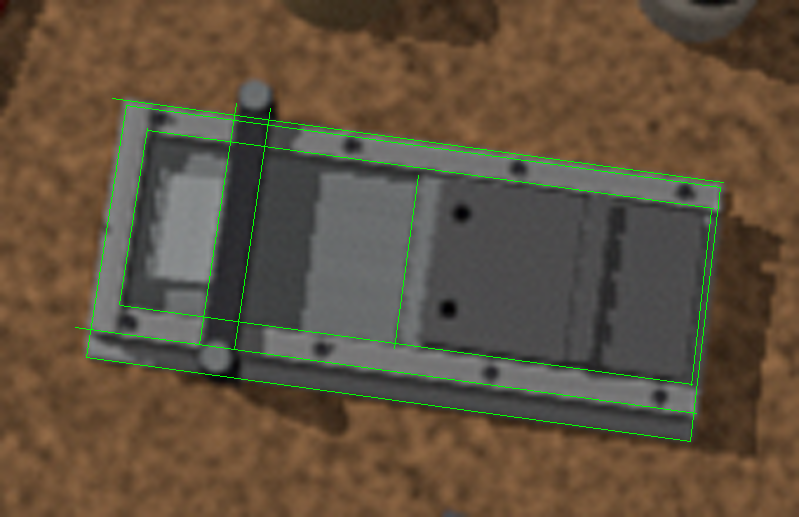

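View pics/ov_side.png

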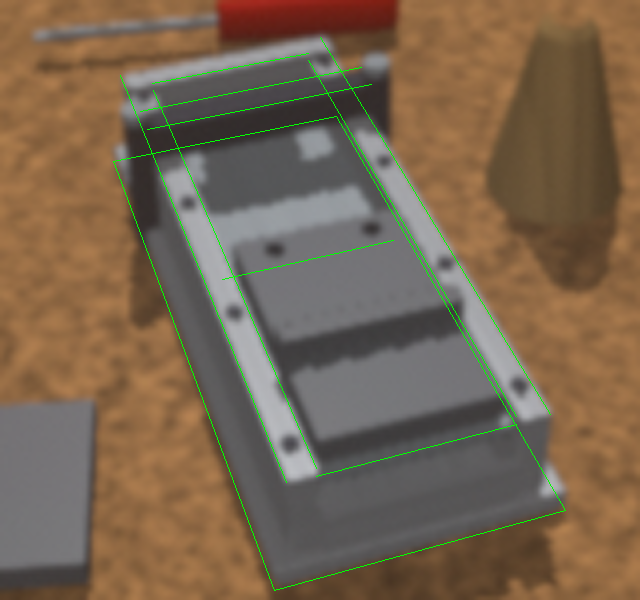

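```bash
cat > w.py <<'E'
from h import *
np.set_printoptions(precision=4,suppress=True)
x,y,a=np.load('jig.npy');R=np.array([[np.cos(a),-np.sin(a)],[np.sin(a),np.cos(a)]])
def J(P):return np.c_[(np.array(P)[:,:2]-(x,y))@R,np.array(P)[:,2]]*1000
def Wd(P):
    P=np.atleast_2d(P)/1000;return np.c_[P[:,:2]@R.T+(x,y),P[:,2]]
E
python3 - <<'E'
from w import *
t=env.snapshot('top');s=env.snapshot('side')
T=lambda x,y:(x/4.7+195-.4,y/4.7+165-.4)
S=lambda x,y:(x/4+200-.4,y/4+170-.4)
print('rib rear side',J(ray(s,[S(285,340),S(461,298)],.066)))
print('tail side',J(ray(s,[S(320,442),S(505,398)],.056)))
print('rib rear top',J(ray(t,[T(612,200),T(592,365)],.066)))
print('rib front top',J(ray(t,[T(590,195),T(568,360)],.066)))
print('tail top',J(ray(t,[T(705,215),T(688,378)],.056)))
print('nose top',J(ray(t,[T(440,182),T(422,345)],.056)))
print('nose side',J(ray(s,[S(237,245),S(390,212)],.056)))
print(Wd([[-95,0,56],[-95,0,0],[59,0,0]]))
env.observe()['clock']
for n,b,z in(('cone',(252,136,282,174),.04),('jar',(327,139,360,176),.035)):
  print(n,J(ray(t,[((b[0]+b[2])/2,(b[1]+b[3])/2)],z)))
E
```

```text
rib rear side [[-78.1928  33.5727  66.    ]
 [-78.1443 -33.7223  66.    ]]
tail side [[-119.3531   34.2151   56.    ]
 [-120.7836  -33.1783   56.    ]]
rib rear top [[-79.4845 -31.2353  66.    ]
 [-79.739   36.7849  66.    ]]
rib front top [[-70.3358 -32.0327  66.    ]
 [-69.8954  36.1088  66.    ]]
tail top [[-119.1292  -32.257    56.    ]
 [-120.062    35.539    56.    ]]
nose top [[ -9.1981 -30.6841  56.    ]
 [-10.9679  37.0619  56.    ]]
nose side [[-11.2736  32.6857  56.    ]
 [-11.8099 -30.7714  56.    ]]
[[ 0.5285 -0.0288  0.056 ]
 [ 0.5285 -0.0288  0.    ]
 [ 0.5512  0.1235  0.    ]]
cone [[  45.7989 -125.0353   40.    ]]
jar [[-107.228  -143.2188   35.    ]]
```

Emit:
drive_tool:
  series:
    - [0, 0, 0, 0, 0, 0.98, 0]
    - [0, 0, 0, 0, 0, 0.98, 0]
    - [0, 0, 0, 0, 0, 0.98, 0]
    - [0, 0, 0, 0, 0, 0.98, 0]
    - [0, 0, 0, 0, 0, 0.98, 0]
    - [0, 0, 0, 0, 0, 0.98, 0]
    - [0, 0, 0, 0, 0, 0.98, 0]
    - [0, 0, 0, 0, 0, 0.98, 0]
    - [0, 0, 0, 0, 0, 0.98, 0]
    - [0, 0, 0, 0, 0, 0.98, 0]
    - [0, 0, 0, 0, 0, 0.98, 0]
    - [0, 0, 0, 0, 0, 0.98, 0]
  grip_force: 60

```text
clock: 2.2
eef_pos: [0.1737, 0.5482, 0.1992]
orientation: [[0.152, 0.988, 0.0], [0.988, -0.152, 0.0], [0.0, -0.0, -1.0]]
ft_force: [-0.5, -0.5, -0.1]
gripper_width: -0.0003
```

```bash
cat > go.py <<'E'
from w import *
import sys
o=env.observe();R0=np.array(o['orientation']);p=np.array(o['eef_pos'])
def info(tgt):
    tw=Wd([tgt])[0]
    print('t',o['clock'],'p',p,'J',J([p]),'F',np.array(o['ft_force']),'w',o['gripper_width'],'q',np.array(o['qpos']))
    print('units shift',R0.T@(tw-p)/.04)
    Rt=np.c_[[np.cos(a),np.sin(a),0],[np.sin(a),-np.cos(a),0],[0,0,-1]]
    print('turn units',cv2.Rodrigues(R0.T@Rt)[0].ravel()/.12)
info([float(v) for v in sys.argv[1:4]])
E
python3 go.py -94 0 199
```

```text
t 2.2 p [0.1737 0.5482 0.1992] J [[423.145  436.2555 199.2364]] F [-0.4648 -0.4611 -0.0688] w -0.0002669968257595373 q [1.244  0.3196 1.5645 0.     1.2574 1.397 ]
units shift [-12.8788  10.9651   0.0042]
turn units [-0.     -0.0011 -0.0379]
```

Emit:
drive_tool:
  series:
    - [-0.715, 0.61, 0, 0, 0, 0, 0]
    - [-0.715, 0.61, 0, 0, 0, 0, 0]
    - [-0.715, 0.61, 0, 0, 0, 0, 0]
    - [-0.715, 0.61, 0, 0, 0, 0, 0]
    - [-0.715, 0.61, 0, 0, 0, 0, 0]
    - [-0.715, 0.61, 0, 0, 0, 0, 0]
    - [-0.715, 0.61, 0, 0, 0, 0, 0]
    - [-0.715, 0.61, 0, 0, 0, 0, 0]
    - [-0.715, 0.61, 0, 0, 0, 0, 0]
    - [-0.715, 0.61, 0, 0, 0, 0, 0]
    - [-0.715, 0.61, 0, 0, 0, 0, 0]
    - [-0.715, 0.61, 0, 0, 0, 0, 0]
    - [-0.715, 0.61, 0, 0, 0, 0, 0]
    - [-0.715, 0.61, 0, 0, 0, 0, 0]
    - [-0.715, 0.61, 0, 0, 0, 0, 0]
    - [-0.715, 0.61, 0, 0, 0, 0, 0]
    - [-0.715, 0.61, 0, 0, 0, 0, 0]
    - [-0.715, 0.61, 0, 0, 0, -0.04, 0]
    - [0, 0, 0, 0, 0, 0, 0]
    - [0, 0, 0, 0, 0, 0, 0]

```text
clock: 3.87
eef_pos: [0.5332, -0.0269, 0.1988]
orientation: [[0.145, 0.989, -0.001], [0.989, -0.145, 0.0], [0.0, -0.001, -1.0]]
ft_force: [-1.0, 1.3, 0.0]
gripper_width: 0.0001
```

```bash
python3 go.py -95 0 75
python3 - <<'E'
from h import *
p=snap('wrist','w1');print(p['extrinsics'])
E
```

```text
t 3.8667 p [ 0.5332 -0.0269  0.1988] J [[-92.4647  -4.3672 198.7669]] F [-1.0228  1.2979  0.029 ] w 0.00012505559967045498 q [-0.0722  0.2555  1.6576  0.0003  1.2291  0.0734]
units shift [-0.0639 -0.1074  3.0942]
turn units [-0.0053 -0.0021  0.0232]
[[ 9.89360809e-01 -1.45482585e-01 -7.81513002e-05 -5.31133108e-01]
 [-1.39119952e-01 -9.46248296e-01  2.91992812e-01  1.02264024e-02]
 [-4.25538196e-02 -2.88875372e-01 -9.56420510e-01  3.94253665e-01]
 [ 0.00000000e+00  0.00000000e+00  0.00000000e+00  1.00000000e+00]]
```

View pics/w1.png

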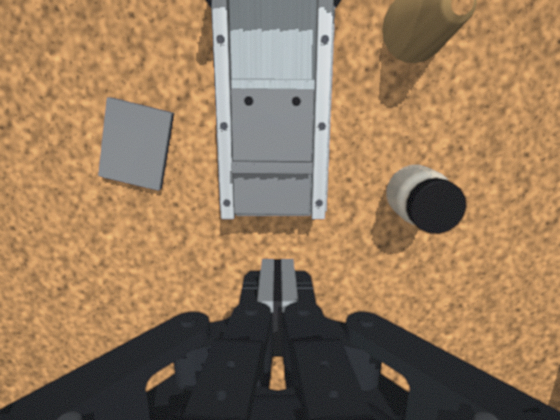

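Run:
```python
from w import *
p=env.snapshot('wrist')
a=cv2.resize(p['color'][60:240,190:360,::-1],None,fx=4,fy=4,interpolation=cv2.INTER_CUBIC)[:600*4//4+120];cv2.imwrite('pics/w1c.png',a[:, :] if a.shape[0]<=600 else a[a.shape[0]-600:])
print(a.shape)
print('rail outer end',J(ray(p,[(219,218),(327,218)],.048)))
print('rail inner',J(ray(p,[(232,213),(313,213)],.048)))
print('rail outer far',J(ray(p,[(214,40),(332,40)],.048)))
print('tail',J(ray(p,[(233,214),(311,214)],.056)))
```

```text
(720, 680, 3)
rail outer end [[-124.8458   51.8751   48.    ]
 [-124.3958  -50.4775   48.    ]]
rail inner [[-119.8241   39.3819   48.    ]
 [-119.4893  -37.041    48.    ]]
rail outer far [[ 30.1093  49.6567  48.    ]
 [ 30.4891 -47.9576  48.    ]]
tail [[-118.2748   37.4521   56.    ]
 [-117.9597  -34.3946   56.    ]]
```

View pics/w1c.png

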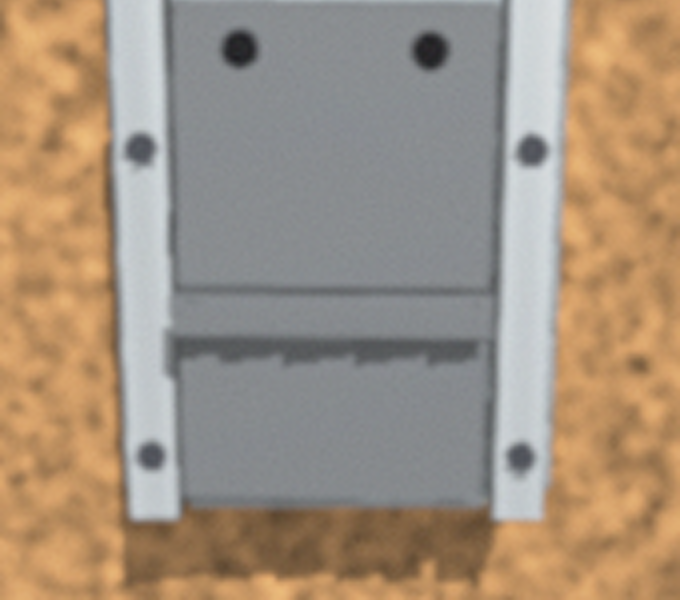

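Emit:
drive_tool:
  series:
    - [-0.065, -0.13, 0.7, 0, 0, 0.02, 0]
    - [0, 0, 0.7, 0, 0, 0, 0]
    - [0, 0, 0.7, 0, 0, 0, 0]
    - [0, 0, 0.7, 0, 0, 0, 0]
    - [0, 0, 0.4, 0, 0, 0, 0]
    - [0, 0, 0.2, 0, 0, 0, 0]
    - [0, 0, 0, 0, 0, 0, 0]
    - [0, 0, 0, 0, 0, 0, 0]

```text
clock: 4.63
eef_pos: [0.5273, -0.0265, 0.0639]
orientation: [[0.143, 0.99, 0.001], [0.99, -0.143, 0.0], [0.0, 0.001, -1.0]]
ft_force: [0.2, 1.0, 0.4]
gripper_width: 0.0
```

```bash
python3 go.py -95 1 42
python3 - <<'E'
from h import *
p=snap('side','s2')
a=p['color'][130:320,190:370,::-1];cv2.imwrite('pics/s2c.png',cv2.resize(a,None,fx=3.1,fy=3.1,interpolation=cv2.INTER_CUBIC))
E
```

```text
t 4.6333 p [ 0.5273 -0.0265  0.0639] J [[-92.9249   1.4379  63.8972]] F [0.1866 1.011  0.3922] w 4.924670503484128e-05 q [-0.0722  0.372   1.8643  0.0003  0.9044  0.0713]
units shift [-0.0521  0.0102  0.5474]
turn units [ 0.0073 -0.0022  0.0406]
```

View pics/s2c.png

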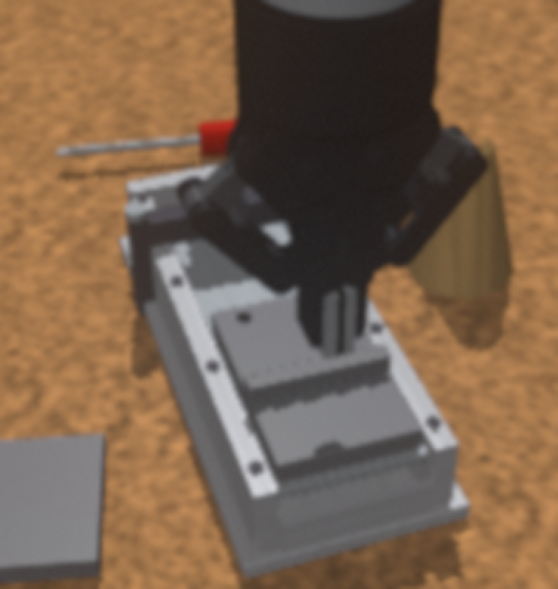

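Run:
```python
from w import *
o=env.observe();p=snap('side','s3');E=np.array(p['extrinsics'])
print(-E[:3,:3].T@E[:3,3])
print((proj(p,[o['eef_pos'],o['eef_pos']+np.array([0,0,.04])])-(190,130))*3.1)
print((proj(p,Wd([[-93,1,56],[-76,1,66],[-59,1,64],[-118,1,56]]))-(190,130))*3.1)
snap('wrist','w3')
```

```text
[ 0.3289 -0.3807  0.46  ]
[[329.0625 393.8518]
 [330.1924 327.7095]]
[[328.3578 407.1635]
 [316.0323 367.2363]
 [303.9989 347.2092]
 [347.7365 445.0169]]
```

View pics/w3.png

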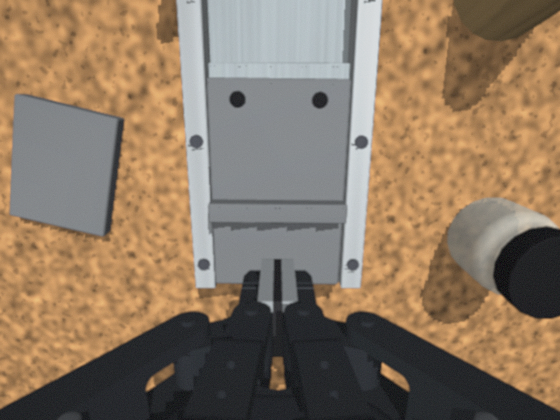

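Run:
```python
from w import *
o=env.observe();p=env.snapshot('wrist');print(proj(p,[o['eef_pos'],np.array(o['eef_pos'])+[0,0,.02]]),o['clock'],o['eef_pos'])
a=cv2.imread('pics/s3.png')[150:300,220:340];cv2.imwrite('pics/s3c.png',cv2.resize(a,None,fx=4,fy=4,interpolation=cv2.INTER_CUBIC))
p=snap('top','t3')
a=p['color'][165:275,195:365,::-1];cv2.imwrite('pics/t3c.png',cv2.resize(a,None,fx=4.7,fy=4.7,interpolation=cv2.INTER_CUBIC))
```

```text
[[277.6069 247.7854]
 [277.8163 264.421 ]] 4.7833 [ 0.5282 -0.0271  0.0647]
```

View pics/s3c.png

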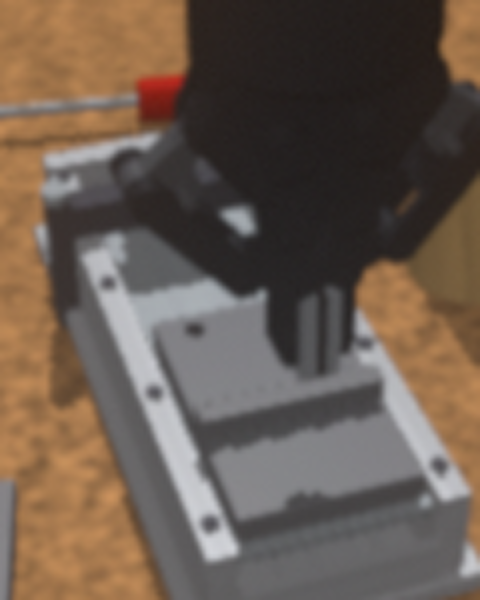

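View pics/t3c.png

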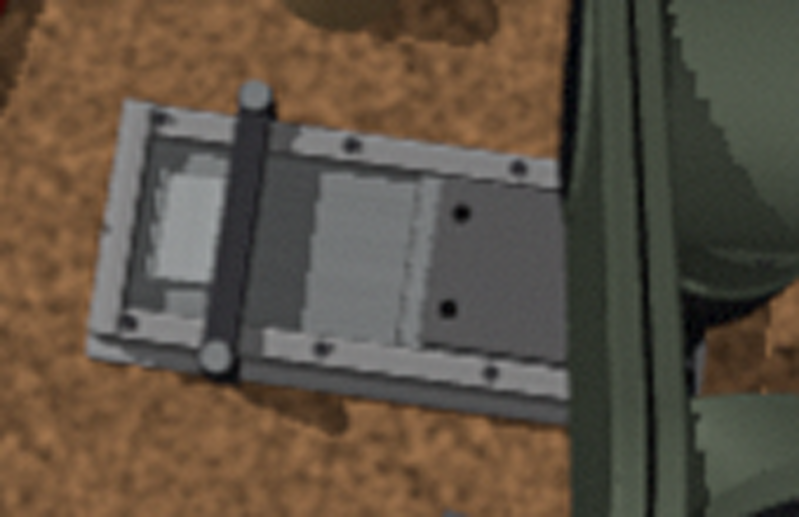

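Run:
```python
from w import *
from scipy.optimize import least_squares
o=env.observe();t=J([o['eef_pos']])[0];s=env.snapshot('side');w=env.snapshot('wrist');print(t)
for h in(0,5,11):
    f=lambda d:np.r_[proj(s,Wd([t+d+[-h,0,0]]))[0]-(299.6,243),proj(w,Wd([t+d+[h,0,0]]))[0]-(277,259)]
    r=least_squares(f,[0,0,0.]);print(h,r.x,r.fun)
```

```text
[-93.554    0.7773  64.4008]
0 [ 3.8715 -0.0255 22.7675] [-4.0663  0.6051  1.309   0.3717]
5 [ 1.937   0.2612 29.279 ] [-2.4589  0.3593  0.7693  0.2226]
11 [-0.3967  0.5738 37.0789] [-0.4307  0.0615  0.1299  0.0385]
```

Emit:
drive_tool:
  series:
    - [-0.03, 0, 0.07, 0, 0, 0.03, 0]
    - [0, 0, 0.07, 0, 0, 0, 0]
    - [0, 0, 0.07, 0, 0, 0, 0]
    - [0, 0, 0.07, 0, 0, 0, 0]
    - [0, 0, 0, 0, 0, 0, 0]
    - [0, 0, 0, 0, 0, 0, 0]

```text
clock: 5.48
eef_pos: [0.5267, -0.0285, 0.0516]
orientation: [[0.148, 0.989, -0.001], [0.989, -0.148, 0.0], [0.0, -0.001, -1.0]]
ft_force: [-0.9, 0.4, -0.7]
gripper_width: 0.0001
```

```bash
python3 go.py -95 1 42
python3 - <<'E'
from h import *
p=snap('side','s4')
a=p['color'][150:300,220:340,::-1];cv2.imwrite('pics/s4c.png',cv2.resize(a,None,fx=4,fy=4,interpolation=cv2.INTER_CUBIC))
E
```

```text
t 5.4833 p [ 0.5267 -0.0285  0.0516] J [[-94.9697   1.7892  51.6275]] F [-0.8711  0.3787 -0.7141] w 0.00011672839503600813 q [-0.0759  0.387   1.8784  0.0001  0.8769  0.0724]
units shift [-0.0008  0.0199  0.2407]
turn units [-0.0064 -0.0003  0.0002]
```

View pics/s4c.png

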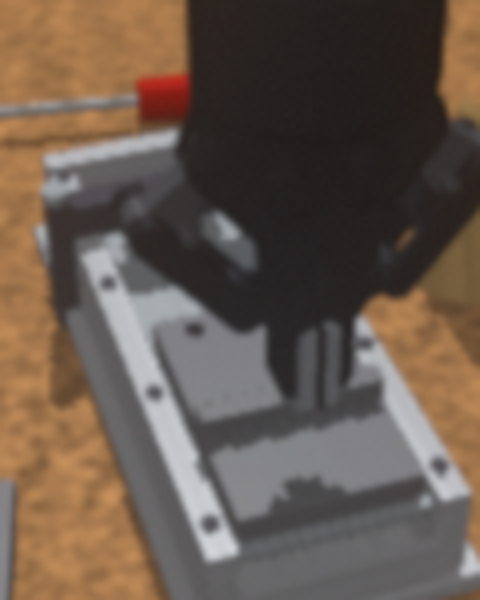

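Run:
```python
from w import *
p=env.snapshot('side')
for X in([-106,1,56],[-95,1,56],[-84,1,56],[-79,1,56]):print(X,(proj(p,Wd([X]))[0]-(220,150))*4)
```

```text
[-106, 1, 56] [316.4764 470.3529]
[-95, 1, 56] [305.6258 449.1584]
[-84, 1, 56] [295.092  428.5836]
[-79, 1, 56] [290.4049 419.4287]
```

Emit:
drive_tool:
  series:
    - [0, 0.02, 0.06, 0, 0, 0, 0]
    - [0, 0, 0.06, 0, 0, 0, 0]
    - [0, 0, 0.06, 0, 0, 0, 0]
    - [0, 0, 0, 0, 0, 0, 0]
    - [0, 0, 0, 0, 0, 0, 0]

```text
clock: 6.0
eef_pos: [0.5275, -0.0286, 0.0445]
orientation: [[0.148, 0.989, -0.001], [0.989, -0.148, 0.0], [0.0, -0.001, -1.0]]
ft_force: [-0.2, -0.1, -0.3]
gripper_width: -0.0
```

```bash
python3 go.py -95 1 42
python3 - <<'E'
from h import *
p=snap('side','s5')
a=p['color'][150:300,220:340,::-1];cv2.imwrite('pics/s5c.png',cv2.resize(a,None,fx=4,fy=4,interpolation=cv2.INTER_CUBIC))
E
```

```text
t 6.0 p [ 0.5275 -0.0286  0.0445] J [[-94.9368   0.9575  44.5387]] F [-0.2421 -0.1134 -0.3328] w -5.899815367207391e-06 q [-0.076   0.3969  1.8847  0.0001  0.8606  0.0723]
units shift [-0.0016 -0.001   0.0635]
turn units [-0.0044 -0.0004  0.0008]
```

View pics/s5c.png

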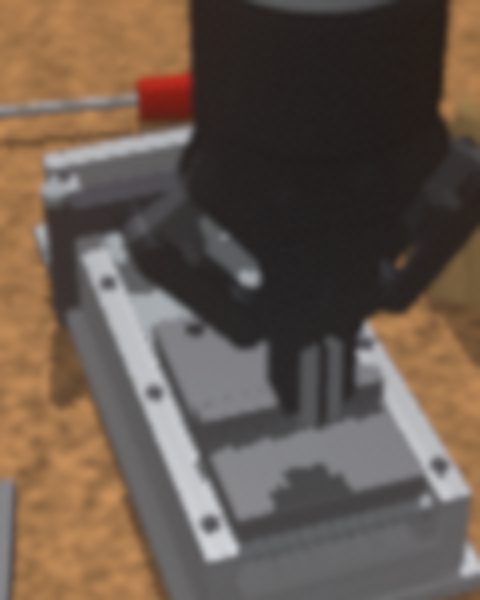

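Emit:
drive_tool:
  series:
    - [0, 0, 0.06, 0, 0, 0, 0]
    - [0, 0, 0.06, 0, 0, 0, 0]
    - [0, 0, 0.06, 0, 0, 0, 0]
    - [0, 0, 0, 0, 0, 0, 0]
    - [0, 0, 0, 0, 0, 0, 0]

```text
clock: 6.47
eef_pos: [0.5275, -0.0286, 0.0374]
orientation: [[0.148, 0.989, -0.0], [0.989, -0.148, 0.0], [0.0, -0.001, -1.0]]
ft_force: [0.3, 0.0, 0.6]
gripper_width: -0.0001
```

Emit:
drive_tool:
  series:
    - [0, 0, 0.05, 0, 0, 0, 0]
    - [0, 0, 0.05, 0, 0, 0, 0]
    - [0, 0, 0, 0, 0, 0, 0]
    - [0, 0, 0, 0, 0, 0, 0]

```text
clock: 6.8
eef_pos: [0.5276, -0.0286, 0.0334]
orientation: [[0.148, 0.989, -0.0], [0.989, -0.148, 0.0], [0.0, -0.0, -1.0]]
ft_force: [-0.7, 0.4, 0.3]
gripper_width: 0.0001
```

```bash
python3 go.py -95 1 42
python3 - <<'E'
from h import *
p=snap('side','s6')
a=p['color'][150:300,220:340,::-1];cv2.imwrite('pics/s6c.png',cv2.resize(a,None,fx=4,fy=4,interpolation=cv2.INTER_CUBIC))
E
```

```text
t 6.8 p [ 0.5276 -0.0286  0.0334] J [[-94.9616   0.896   33.4443]] F [-0.7403  0.3942  0.3377] w 9.098613837626153e-05 q [-0.076   0.4112  1.8967  0.0001  0.8341  0.0723]
units shift [-0.001  -0.0027 -0.2139]
turn units [-0.003  -0.0003  0.0005]
```

View pics/s6c.png

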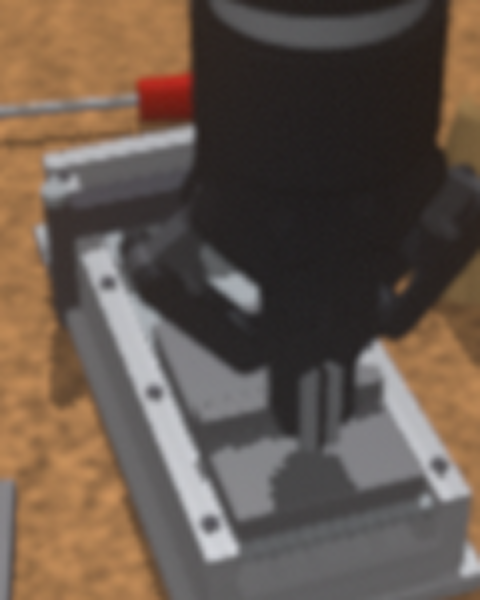

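Emit:
drive_tool:
  series:
    - [0, 0, 0.05, 0, 0, 0, 0]
    - [0, 0, 0.05, 0, 0, 0, 0]
    - [0, 0, 0, 0, 0, 0, 0]

```text
clock: 7.1
eef_pos: [0.5274, -0.0286, 0.0292]
orientation: [[0.148, 0.989, -0.001], [0.989, -0.148, 0.0], [0.0, -0.001, -1.0]]
ft_force: [-0.3, -0.2, 0.1]
gripper_width: 0.0001
```

Emit:
drive_tool:
  series:
    - [0, 0, 0.05, 0, 0, 0, 0]
    - [0, 0, 0.025, 0, 0, 0, 0]
    - [0, 0, 0, 0, 0, 0, 0]

```text
clock: 7.35
eef_pos: [0.5275, -0.0286, 0.0263]
orientation: [[0.148, 0.989, -0.001], [0.989, -0.148, 0.0], [0.0, -0.001, -1.0]]
ft_force: [0.3, 0.4, 0.2]
gripper_width: 0.0001
```

```bash
python3 go.py -95 1 42
python3 - <<'E'
from h import *
p=snap('side','s7')
a=p['color'][150:300,220:340,::-1];cv2.imwrite('pics/s7c.png',cv2.resize(a,None,fx=4,fy=4,interpolation=cv2.INTER_CUBIC))
E
```

```text
t 7.35 p [ 0.5275 -0.0286  0.0263] J [[-94.9201   0.9901  26.3071]] F [0.2773 0.4307 0.2201] w 0.00014151065940326142 q [-0.076   0.4205  1.9042  0.0001  0.8173  0.0723]
units shift [-0.002  -0.0005 -0.3923]
turn units [-0.0045 -0.0005  0.0007]
```

View pics/s7c.png

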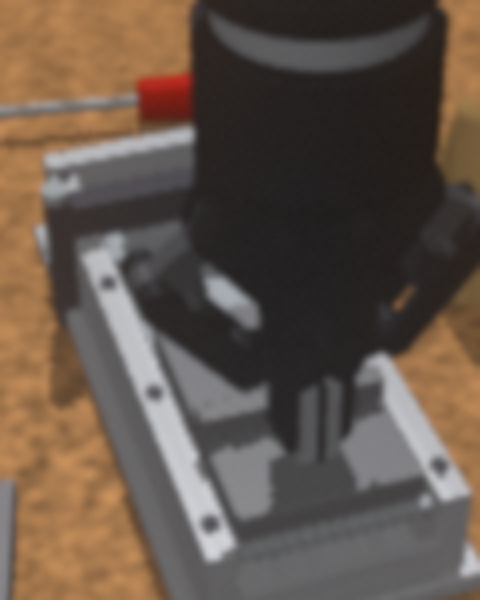

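Emit:
drive_tool:
  series:
    - [0, 0, 0.05, 0, 0, 0, 0]
    - [0, 0, 0.025, 0, 0, 0, 0]
    - [0, 0, 0, 0, 0, 0, 0]

```text
clock: 7.65
eef_pos: [0.5279, -0.0286, 0.024]
orientation: [[0.148, 0.989, 0.0], [0.989, -0.148, 0.0], [0.0, 0.0, -1.0]]
ft_force: [-0.6, -0.2, 3.7]
gripper_width: -0.0005
```

Emit:
drive_tool:
  series:
    - [0, 0, 0.05, 0, 0, 0, 0]
    - [0, 0, 0.025, 0, 0, 0, 0]
    - [0, 0, 0, 0, 0, 0, 0]

```text
clock: 7.9
eef_pos: [0.5279, -0.0286, 0.0213]
orientation: [[0.148, 0.989, 0.001], [0.989, -0.148, 0.0], [0.0, 0.001, -1.0]]
ft_force: [-2.7, 1.2, 6.9]
gripper_width: 0.0002
```

```bash
python3 go.py -95 1 42
python3 - <<'E'
from h import *
p=snap('side','s8')
a=p['color'][150:300,220:340,::-1];cv2.imwrite('pics/s8c.png',cv2.resize(a,None,fx=4,fy=4,interpolation=cv2.INTER_CUBIC))
E
```

```text
t 7.9 p [ 0.5279 -0.0286  0.0213] J [[-94.9243   0.588   21.2558]] F [-2.6631  1.1654  6.9189] w 0.00017746007385640946 q [-0.076   0.4273  1.9094  0.0001  0.8043  0.0723]
units shift [-0.0018 -0.01   -0.5186]
turn units [ 0.0047 -0.0012  0.0004]
```

View pics/s8c.png

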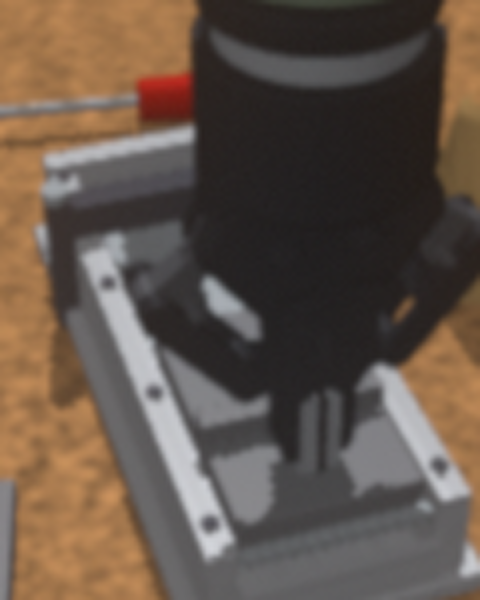

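Emit:
drive_tool:
  series:
    - [0, 0, 0.05, 0, 0, 0, 0]
    - [0, 0, 0.05, 0, 0, 0, 0]
    - [0, 0, 0.05, 0, 0, 0, 0]
    - [0, 0, 0, 0, 0, 0, 0]
    - [0, 0, 0, 0, 0, 0, 0]

```text
clock: 8.37
eef_pos: [0.5279, -0.0286, 0.0156]
orientation: [[0.148, 0.989, 0.001], [0.989, -0.148, 0.0], [0.0, 0.001, -1.0]]
ft_force: [-3.2, 0.4, 8.2]
gripper_width: 0.0003
```

```bash
python3 go.py -95 1 42
python3 - <<'E'
from h import *
p=snap('side','s9')
a=p['color'][150:300,220:340,::-1];cv2.imwrite('pics/s9c.png',cv2.resize(a,None,fx=4,fy=4,interpolation=cv2.INTER_CUBIC))
snap('wrist','w9')
E
```

```text
t 8.3667 p [ 0.5279 -0.0286  0.0156] J [[-94.9231   0.5875  15.5718]] F [-3.2185  0.3883  8.2478] w 0.0002692062409604137 q [-0.076   0.435   1.9152  0.0001  0.7907  0.0723]
units shift [-0.0018 -0.0099 -0.6607]
turn units [ 0.0055 -0.001   0.0006]
```

View pics/s9c.png

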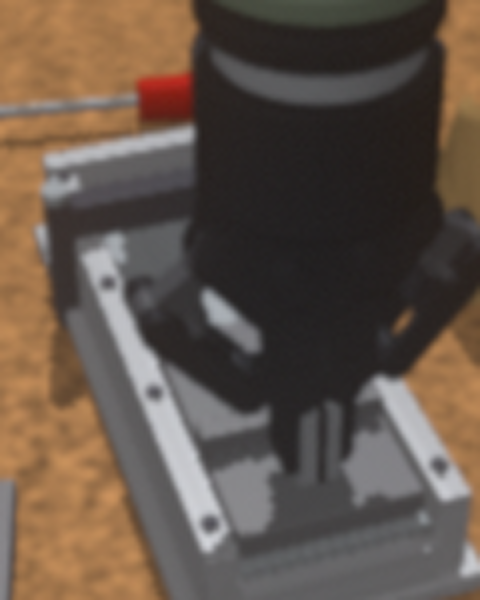

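View pics/w9.png

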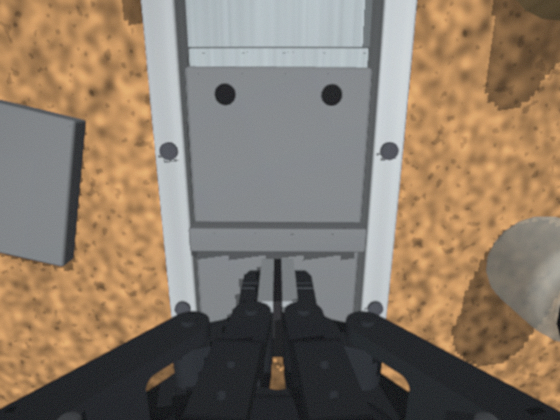

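Emit:
drive_tool:
  series:
    - [0, 0, 0.05, 0, 0, 0, 0]
    - [0, 0, 0.05, 0, 0, 0, 0]
    - [0, 0, 0.03, 0, 0, 0, 0]
    - [0, 0, 0, 0, 0, 0, 0]
    - [0, 0, 0, 0, 0, 0, 0]

```text
clock: 8.88
eef_pos: [0.5279, -0.0286, 0.0106]
orientation: [[0.148, 0.989, 0.001], [0.989, -0.148, 0.0], [0.0, 0.001, -1.0]]
ft_force: [-2.6, -0.4, 10.5]
gripper_width: -0.0
```

Emit:
drive_tool:
  series:
    - [0, 0, 0.025, 0, 0, 0, 0]
    - [0, 0, 0, 0, 0, 0, 0]
    - [0, 0, 0, 0, 0, 0, 0]

```text
clock: 9.13
eef_pos: [0.5279, -0.0287, 0.0104]
orientation: [[0.148, 0.989, 0.001], [0.989, -0.148, -0.0], [0.0, 0.001, -1.0]]
ft_force: [-3.9, 0.3, 14.8]
gripper_width: 0.0002
```

Emit:
drive_tool:
  series:
    - [0, 0, 0.025, 0, 0, 0, 0]
    - [0.05, 0, 0, 0, 0, 0, 0]
    - [0.1, 0, 0, 0, 0, 0, 0]
    - [0.1, 0, 0, 0, 0, 0, 0]
    - [0.1, 0, 0, 0, 0, 0, 0]
    - [0.1, 0, 0, 0, 0, 0, 0]
    - [0.1, 0, 0, 0, 0, 0, 0]
    - [0.1, 0, 0, 0, 0, 0, 0]

```text
clock: 9.8
eef_pos: [0.5339, -0.0063, 0.0104]
orientation: [[0.145, 0.989, 0.006], [0.989, -0.145, -0.006], [-0.005, 0.006, -1.0]]
ft_force: [-1.6, -13.0, 17.5]
gripper_width: -0.0002
```

```bash
python3 go.py 28 1 10
python3 - <<'E'
from h import *
p=snap('side','s10')
a=p['color'][150:300,220:340,::-1];cv2.imwrite('pics/s10c.png',cv2.resize(a,None,fx=4,fy=4,interpolation=cv2.INTER_CUBIC))
snap('wrist','w10')
E
```

```text
t 9.8 p [ 0.5339 -0.0063  0.0104] J [[-71.9433  -2.0057  10.3681]] F [ -1.6321 -13.0132  17.5361] w -0.00016152075487753636 q [-0.0297  0.4464  1.9122 -0.008   0.7773  0.1215]
units shift [ 2.4988 -0.0677 -0.0034]
turn units [0.0531 0.0406 0.0249]
```

View pics/s10c.png

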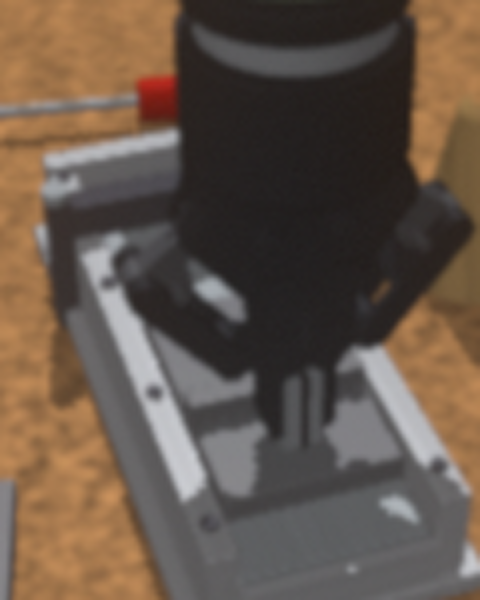

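View pics/w10.png

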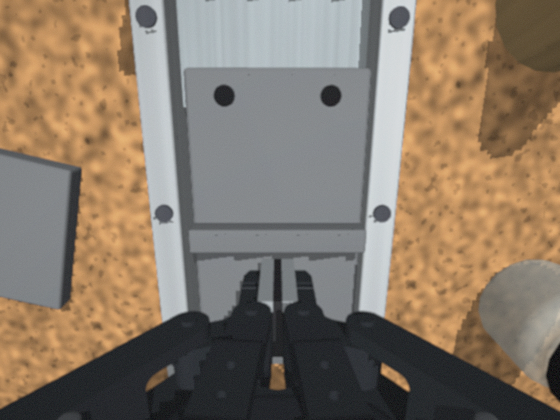

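Emit:
drive_tool:
  series:
    - [0.1, -0.02, 0, 0, 0, 0, 0]
    - [0.1, -0.02, 0, 0, 0, 0, 0]
    - [0.1, -0.02, 0, 0, 0, 0, 0]
    - [0.1, 0, 0, 0, 0, 0, 0]
    - [0.1, 0, 0, 0, 0, 0, 0]
    - [0.1, 0, 0, 0, 0, 0, 0]
    - [0.1, 0, 0, 0, 0, 0, 0]
    - [0.1, 0, 0, 0, 0, 0, 0]
    - [0.1, 0, 0, 0, 0, 0, 0]
    - [0.1, 0, 0, 0, 0, 0, 0]
    - [0.1, 0, 0, 0, 0, 0, 0]
    - [0.1, 0, 0, 0, 0, 0, 0]

```text
clock: 10.9
eef_pos: [0.5385, 0.0418, 0.0103]
orientation: [[0.145, 0.989, 0.005], [0.989, -0.145, -0.005], [-0.004, 0.006, -1.0]]
ft_force: [-1.0, -14.1, 17.9]
gripper_width: -0.0001
```

```bash
python3 go.py 28 1 10
python3 - <<'E'
from h import *
p=snap('side','s11')
a=p['color'][120:300,210:360,::-1];cv2.imwrite('pics/s11c.png',cv2.resize(a,None,fx=3.3,fy=3.3,interpolation=cv2.INTER_CUBIC))
snap('wrist','w11')
E
```

```text
t 10.9 p [0.5385 0.0418 0.0103] J [[-23.6972   0.5148  10.2644]] F [ -1.0312 -14.093   17.8602] w -0.00013844638999209832 q [ 0.0597  0.4545  1.897  -0.0077  0.7852  0.2109]
units shift [ 1.2925 -0.0086  0.001 ]
turn units [0.0496 0.0359 0.0227]
```

View pics/s11c.png

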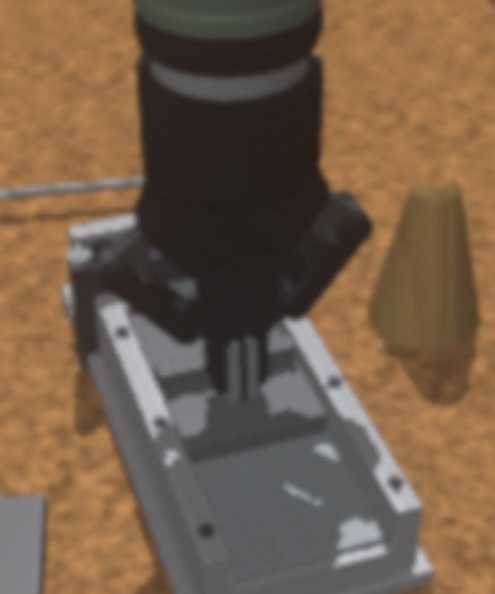

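View pics/w11.png

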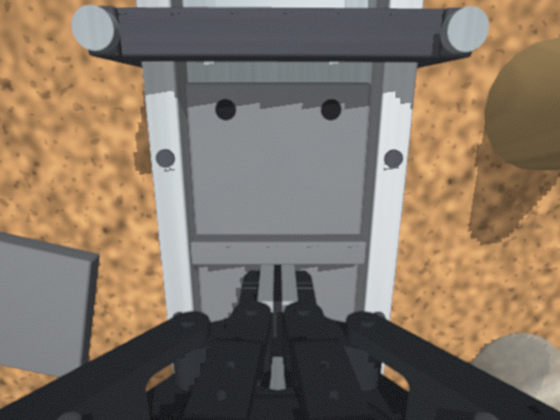

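Emit:
drive_tool:
  series:
    - [0.08, 0, 0, 0, 0, 0, 0]
    - [0.1, 0, 0, 0, 0, 0, 0]
    - [0.1, 0, 0, 0, 0, 0, 0]
    - [0.1, 0, 0, 0, 0, 0, 0]
    - [0.1, 0, 0, 0, 0, 0, 0]
    - [0.1, 0, 0, 0, 0, 0, 0]
    - [0.1, 0, 0, 0, 0, 0, 0]
    - [0.1, 0, 0, 0, 0, 0, 0]

```text
clock: 11.67
eef_pos: [0.5428, 0.0727, 0.0102]
orientation: [[0.145, 0.989, 0.004], [0.989, -0.145, -0.005], [-0.004, 0.005, -1.0]]
ft_force: [-2.2, -14.0, 18.6]
gripper_width: 0.0002
```

```bash
python3 go.py 28 1 10
python3 - <<'E'
from h import *
p=snap('side','s12')
a=p['color'][120:300,210:360,::-1];cv2.imwrite('pics/s12c.png',cv2.resize(a,None,fx=3.3,fy=3.3,interpolation=cv2.INTER_CUBIC))
snap('wrist','w12')
E
```

```text
t 11.6667 p [0.5428 0.0727 0.0102] J [[ 7.4592  0.8673 10.1993]] F [ -2.1721 -14.0351  18.5907] w 0.00017045954914719725 q [ 0.1156  0.4641  1.8785 -0.0077  0.7952  0.2668]
units shift [ 0.5135 -0.002   0.0027]
turn units [0.0426 0.0361 0.0224]
```

View pics/s12c.png

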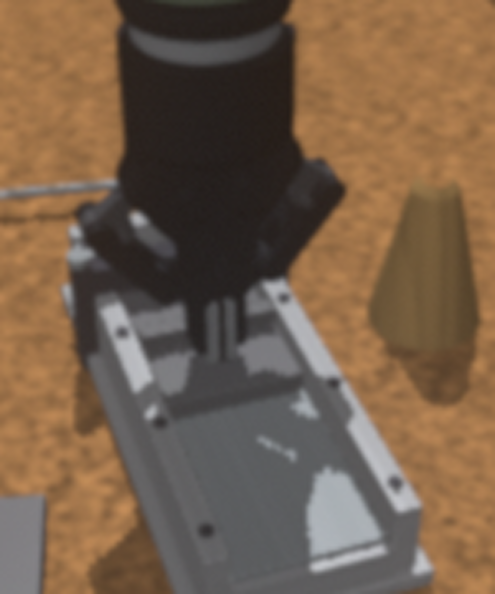

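View pics/w12.png

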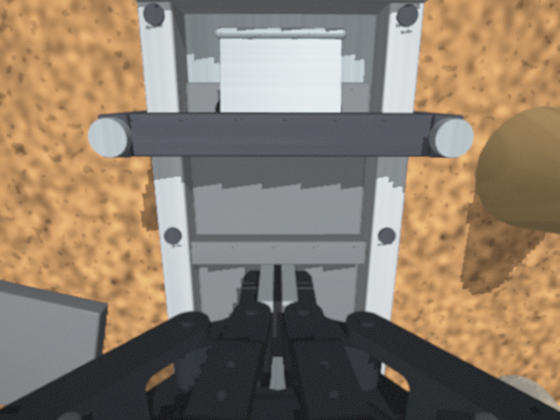

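Emit:
drive_tool:
  series:
    - [0.1, 0, 0, 0, 0, 0, 0]
    - [0.1, 0, 0, 0, 0, 0, 0]
    - [0.1, 0, 0, 0, 0, 0, 0]
    - [0.1, 0, 0, 0, 0, 0, 0]
    - [0.08, 0, 0, 0, 0, 0, 0]
    - [0, 0, 0, 0, 0, 0, 0]

```text
clock: 12.27
eef_pos: [0.5447, 0.0896, 0.0102]
orientation: [[0.143, 0.99, 0.002], [0.99, -0.143, -0.009], [-0.008, 0.004, -1.0]]
ft_force: [-2.3, -19.7, 19.1]
gripper_width: 0.0001
```

```bash
python3 go.py 33 1 10
python3 - <<'E'
from h import *
p=snap('side','s13')
a=p['color'][120:300,210:360,::-1];cv2.imwrite('pics/s13c.png',cv2.resize(a,None,fx=3.3,fy=3.3,interpolation=cv2.INTER_CUBIC))
snap('wrist','w13')
E
```

```text
t 12.2667 p [0.5447 0.0896 0.0102] J [[24.4685  1.4184 10.1577]] F [ -2.3228 -19.6906  19.1437] w 0.00011968154207083669 q [ 0.1478  0.4708  1.8657 -0.0124  0.8041  0.3003]
units shift [0.2133 0.0114 0.0022]
turn units [0.0301 0.0686 0.0382]
```

View pics/s13c.png

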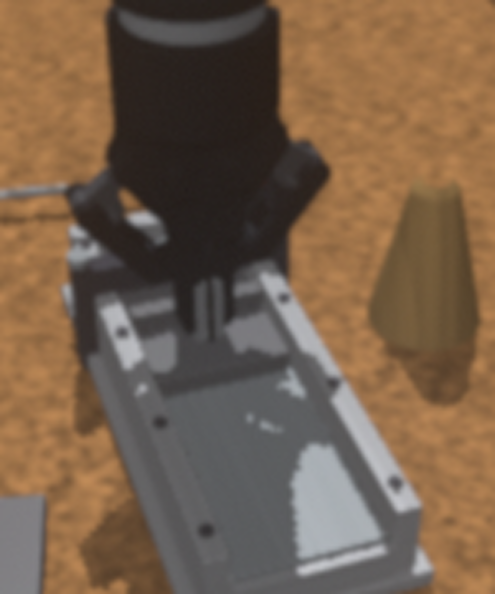

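View pics/w13.png

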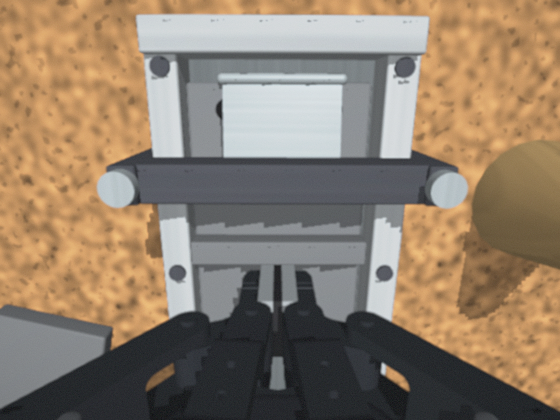

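Emit:
drive_tool:
  series:
    - [0.05, 0, 0, 0, 0, 0, 0]
    - [0.05, 0, 0, 0, 0, 0, 0]
    - [0.05, 0, 0, 0, 0, 0, 0]
    - [0, 0, 0, 0, 0, 0, 0]

```text
clock: 12.7
eef_pos: [0.5455, 0.0961, 0.0099]
orientation: [[0.145, 0.989, 0.002], [0.989, -0.145, -0.007], [-0.007, 0.003, -1.0]]
ft_force: [-2.8, -17.4, 17.8]
gripper_width: -0.0002
```

Emit:
drive_tool:
  series:
    - [0.05, 0, 0, 0, 0, 0, 0]
    - [0, 0, 0, 0, 0, 0, 0]

```text
clock: 12.87
eef_pos: [0.5458, 0.098, 0.0099]
orientation: [[0.144, 0.99, 0.002], [0.989, -0.144, -0.007], [-0.007, 0.003, -1.0]]
ft_force: [-2.4, -18.4, 18.5]
gripper_width: 0.0003
```

```bash
python3 go.py 33 1 10
python3 - <<'E'
from h import *
p=snap('side','s14')
a=p['color'][120:300,210:360,::-1];cv2.imwrite('pics/s14c.png',cv2.resize(a,None,fx=3.3,fy=3.3,interpolation=cv2.INTER_CUBIC))
snap('wrist','w14')
E
```

```text
t 12.8667 p [0.5458 0.098  0.0099] J [[32.9958  1.6591  9.8971]] F [ -2.406  -18.4437  18.5275] w 0.0003131543499885524 q [ 0.1618  0.4742  1.8599 -0.0105  0.8066  0.314 ]
units shift [ 0.      0.0165 -0.0025]
turn units [0.026  0.0578 0.0292]
```

View pics/s14c.png

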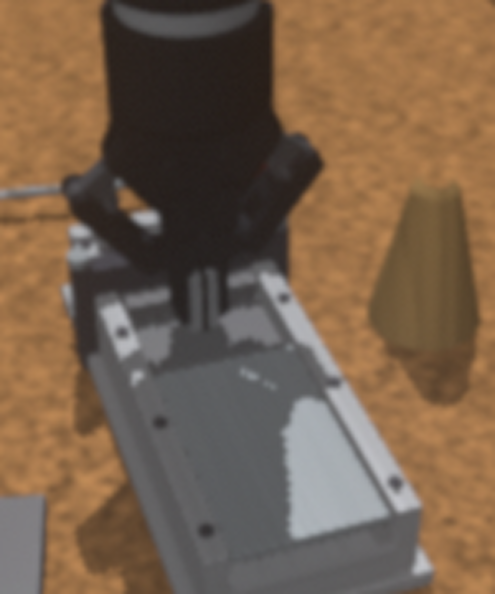

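View pics/w14.png

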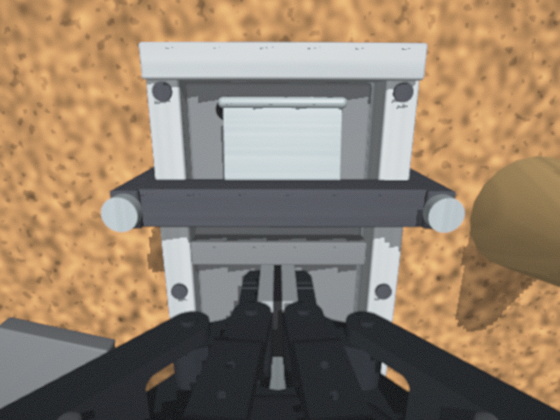

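Emit:
drive_tool:
  series:
    - [0.05, 0, 0, 0, 0, 0, 0]
    - [0, 0, 0, 0, 0, 0, 0]

```text
clock: 13.13
eef_pos: [0.5458, 0.0984, 0.0099]
orientation: [[0.143, 0.99, 0.001], [0.99, -0.143, -0.01], [-0.01, 0.003, -1.0]]
ft_force: [-2.6, -23.2, 18.6]
gripper_width: 0.0
```

Emit:
drive_tool:
  series:
    - [0.05, 0, 0, 0, 0, 0, 0]
    - [0, 0, 0, 0, 0, 0, 0]

```text
clock: 13.3
eef_pos: [0.5458, 0.0984, 0.0099]
orientation: [[0.142, 0.99, 0.001], [0.99, -0.142, -0.013], [-0.013, 0.002, -1.0]]
ft_force: [-2.8, -30.2, 19.8]
gripper_width: -0.0001
```

```bash
python3 go.py 33 1 10
python3 - <<'E'
from h import *
snap('wrist','w15')
E
```

```text
t 13.3 p [0.5458 0.0984 0.0099] J [[33.3576  1.7051  9.9094]] F [ -2.7521 -30.2067  19.7938] w -0.0001419408616588361 q [ 0.166   0.4755  1.8576 -0.0183  0.8104  0.3209]
units shift [-0.0091  0.0176 -0.0021]
turn units [0.0205 0.1097 0.0524]
```

View pics/w15.png

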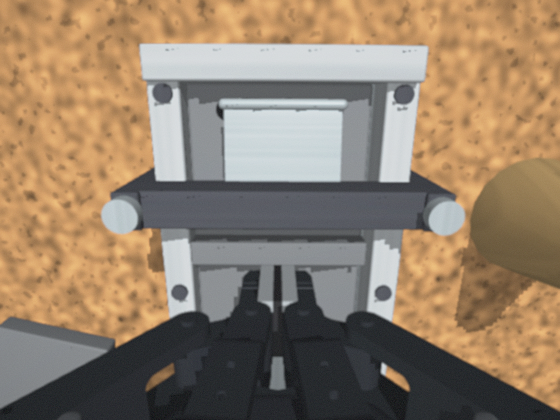

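Emit:
drive_tool:
  series:
    - [-0.1, 0, 0, 0, 0, 0, 0]
    - [-0.07, 0, 0, 0, 0, 0, 0]
    - [0, 0, 0, 0, 0, 0, 0]

```text
clock: 13.6
eef_pos: [0.5459, 0.0986, 0.0099]
orientation: [[0.148, 0.989, 0.004], [0.989, -0.148, -0.001], [-0.0, 0.004, -1.0]]
ft_force: [-1.9, -4.7, 16.1]
gripper_width: 0.0001
```

Push relaxed to about 5 N without the tip moving. Now lift straight up.

Emit:
drive_tool:
  series:
    - [0, 0, -0.1, 0, 0, 0, 0]
    - [0, 0, -0.15, 0, 0, 0, 0]
    - [0, 0, -0.3, 0, 0, 0, 0]
    - [0, 0, -0.6, 0, 0, 0, 0]
    - [0, 0, -0.9, 0, 0, 0, 0]
    - [0, 0, -0.9, 0, 0, 0, 0]
    - [0, 0, -0.5, 0, 0, 0, 0]
    - [0, 0, 0, 0, 0, 0, 0]
    - [0, 0, 0, 0, 0, 0, 0]

```text
clock: 14.35
eef_pos: [0.5449, 0.1004, 0.1464]
orientation: [[0.148, 0.989, 0.002], [0.989, -0.148, 0.001], [0.001, 0.002, -1.0]]
ft_force: [-0.2, -0.1, -0.1]
gripper_width: -0.0001
```

Emit:
drive_tool:
  series:
    - [-0.9, 0, 0, 0, 0, 0, 0]
    - [-0.9, 0, 0, 0, 0, 0, 0]
    - [-0.9, 0, 0, 0, 0, 0, 0]
    - [-0.9, 0, 0, 0, 0, 0, 0]
    - [0, 0, 0, 0, 0, 0, 0]
    - [0, 0, 0, 0, 0, 0, 0]

```text
clock: 14.85
eef_pos: [0.5218, -0.0435, 0.1436]
orientation: [[0.151, 0.988, -0.004], [0.988, -0.151, 0.001], [0.001, -0.004, -1.0]]
ft_force: [0.0, 0.2, 0.2]
gripper_width: 0.0
```

```bash
python3 go.py 33 1 10
python3 - <<'E'
from h import *
p=snap('side','s16')
a=p['color'][120:300,210:360,::-1];cv2.imwrite('pics/s16c.png',cv2.resize(a,None,fx=3.3,fy=3.3,interpolation=cv2.INTER_CUBIC))
snap('wrist','w16')
p=snap('top','t16')
a=p['color'][165:275,195:365,::-1];cv2.imwrite('pics/t16c.png',cv2.resize(a,None,fx=4.7,fy=4.7,interpolation=cv2.INTER_CUBIC))
E
```

```text
t 14.85 p [ 0.5218 -0.0435  0.1436] J [[-110.522     4.4525  143.5801]] F [0.04   0.215  0.2015] w 3.275900890541923e-05 q [-0.1056  0.2847  1.7644  0.0008  1.0964  0.0459]
units shift [3.5866 0.0873 3.341 ]
turn units [-0.0325 -0.0044 -0.028 ]
```

View pics/s16c.png

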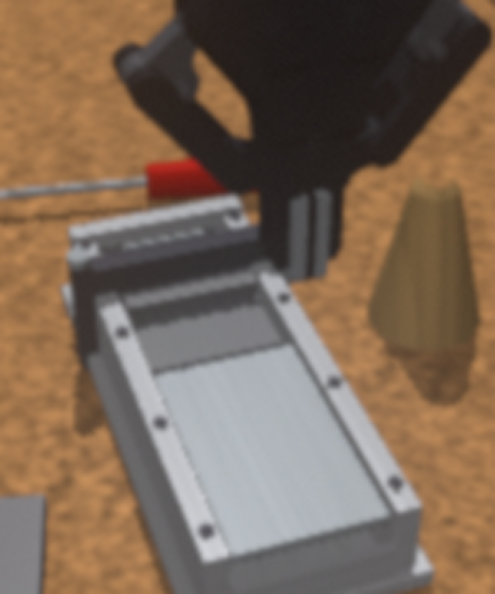

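View pics/w16.png

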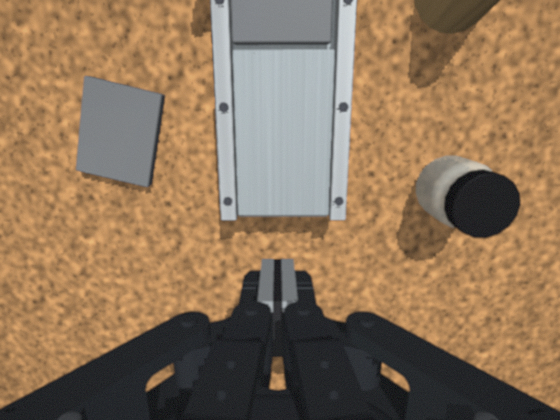

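View pics/t16c.png

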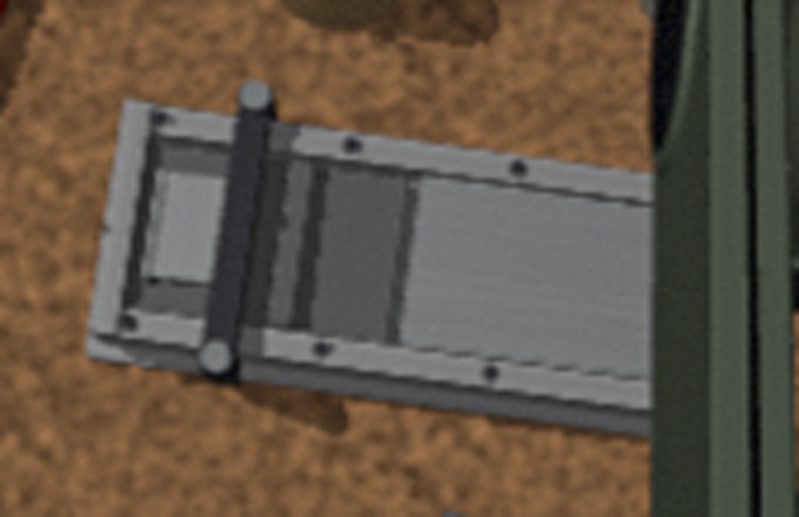

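Run:
```python
from w import *
t=env.snapshot('top')
T=lambda x,y:(x/4.7+195-.4,y/4.7+165-.4)
print('tail z42',J(ray(t,[T(408,178),T(388,340)],.042)))
print('lifter front z44',J(ray(t,[T(419,180),T(399,345)],.044)))
print('rib front/rear z52',J(ray(t,[T(293,165),T(274,325),T(312,168),T(294,328)],.052)))
print('holes shift nose; stop face z42', J(ray(t,[T(152,170),T(135,290)],.042)))
for l in['pad','cone','jar','driver','toepad']:print(l,[(np.round(d['box']),round(d['p'],2)) for d in env.look_for(t,l)[:1]])
```

```text
tail z42 [[  4.1426 -33.0977  42.    ]
 [  3.0681  35.3544  42.    ]]
lifter front z44 [[ -0.52   -32.5277  44.    ]
 [ -1.7094  37.0053  44.    ]]
rib front/rear z52 [[ 51.8639 -30.029   52.    ]
 [ 49.9758  36.8514  52.    ]
 [ 43.9145 -29.8749  52.    ]
 [ 41.7112  36.9366  52.    ]]
holes shift nose; stop face z42 [[110.3801 -21.5761  42.    ]
 [109.5882  29.3083  42.    ]]
pad [(array([219., 194., 281., 237.]), 0.92)]
cone []
jar [(array([328., 148., 337., 168.]), 0.52)]
driver [(array([162., 152., 200., 241.]), 0.86)]
toepad [(array([277., 273., 327., 318.]), 0.98)]
```

Run:
```python
from h import *
env.finish_job();print(env.observe()['clock'],env.observe()['ft_force'])
```

```text
the job is handed in; nothing more can be done
the job is handed in; nothing more can be done
```

I loaded the pad into the jig and handed the job in at about 15 s of the 35 s allowed. I have no verdict back, only my own checks.

**What I did:** with the fingers closed, I pressed the tail down until the sprung floor bottomed out at about 15–19 N. I slid the pad under the bridge and leaf spring until the push force rose to 30 N with no more movement. Then I relaxed the push to about 5 N, lifted straight up and moved the hand back.

**Last checks:**
- **Position:** in the top view the pad's tail end measures jig x = 3.6 mm, against 4 mm when home. The rib measures 1–3 mm short, which is within the picture error.
- **Sprung floor:** it shows up again behind the pad, its front edge at about x = -1 mm.
- **Leaf spring:** the pad's nose is under it. I saw this in the pictures but did not measure the leaf angle.
- **Hand:** clear, with the measured force at about 0.3 N.
- **Bystanders:** the driver and toepad are where they were. The arm hid the cone and most of the jar in the last top view. Both show standing in the last wrist picture, but I did not re-measure them.

**What disagreed:** the fingertips touched the pad about 31 mm lower in reported TCP height than expected (about 25 mm instead of 56 mm). The pictures agreed with the touch, not with the reported height. I did not find the cause, so I set the pressing height by force and by sight.

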